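Start the saw's dust extraction with the bench push switches

TASK

Get the saw's dust extraction going: with the fingertips, gently press the blue cap down past half its travel and let it come back up, then do the same with the green cap, and draw the hand clear. Leave both switches standing where they are, neither lifted nor pushed along the bench, and do not touch the red switch, the yellow switch, the jar or the tin.

Things in the scene. Friction and masses are not known exactly. Their poses are not given: they have to be found in the camera images.
- blue_switch: loose wireless push switch with a blue cap (the switch that opens the dust gate of the saw; to be pressed first): grey square housing 64 x 64 mm and 34 mm high with rubber underside, about 0.45 kg, standing free on the bench; origin at the centre of its underside, z up
- blue_top (a point): centre of the top face of the blue round cap (44 mm across, standing 16 mm out of its housing, top 50 mm above the bench when up); it goes down with the cap, straight down
- blue (a joint): how far the blue cap is pressed down, in m: 0 up, 0.010 at its stop. A spring brings it back up; it begins to give at about 2 N, is half down at 4.5 N and at its stop at 7 N. It switches at half travel (0.005)
- green_switch: loose wireless push switch with a green cap (the switch that starts the dust extractor; to be pressed second): grey square housing 64 x 64 mm and 34 mm high with rubber underside, about 0.45 kg, standing free on the bench; origin at the centre of its underside, z up
- green_top (a point): centre of the top face of the green round cap (44 mm across, standing 16 mm out of its housing, top 50 mm above the bench when up); it goes down with the cap, straight down
- green (a joint): how far the green cap is pressed down, in m: 0 up, 0.010 at its stop. A spring brings it back up; it begins to give at about 2 N, is half down at 4.5 N and at its stop at 7 N. It switches at half travel (0.005)
- red_switch: loose wireless push switch with a red cap (emergency switch, to be left alone): grey square housing 64 x 64 mm and 34 mm high with rubber underside, about 0.45 kg, standing free on the bench; origin at the centre of its underside, z up
- red_top (a point): centre of the top face of the red round cap (44 mm across, standing 16 mm out of its housing, top 50 mm above the bench when up); it goes down with the cap, straight down
- red (a joint): how far the red cap is pressed down, in m: 0 up, 0.010 at its stop. A spring brings it back up; it begins to give at about 2 N, is half down at 4.5 N and at its stop at 7 N. It switches at half travel (0.005)
- yellow_switch: loose wireless push switch with a yellow cap (switch of another machine, to be left alone): grey square housing 64 x 64 mm and 34 mm high with rubber underside, about 0.45 kg, standing free on the bench; origin at the centre of its underside, z up
- yellow_top (a point): centre of the top face of the yellow round cap (44 mm across, standing 16 mm out of its housing, top 50 mm above the bench when up); it goes down with the cap, straight down
- yellow (a joint): how far the yellow cap is pressed down, in m: 0 up, 0.010 at its stop. A spring brings it back up; it begins to give at about 2 N, is half down at 4.5 N and at its stop at 7 N. It switches at half travel (0.005)
- jar: closed amber glass jar with a white cap, 66 mm across, 85 mm high, loose, standing on the bench; origin at the centre of its underside
- tin: closed round metal tin with a copper-coloured band, 76 mm across, 83 mm high, loose, standing on the bench; origin at the centre of its underside

How it is judged:
By the outcome, as a careful person would: the job done as asked, in the order asked, and still so for the second after the job is handed in, with the robot touching nothing.
It also fails if it takes over 48 s, if anything falls off the work surface, if the arm or the gripper's body presses on something with over 40 N, if the wrist force passes 120 N, or if a joint passes its speed limit or range.

ROBOT

A 6-joint arm with a two-finger parallel gripper is mounted at the origin on the work surface. World frame = base frame: x ahead of the robot, y to its left, z up, the work surface at z = 0. Lengths are in m, angles in rad, forces in N, time in s.
With the tool pointing down it reaches from about 0.425 to 0.95 m from the base axis. Payload 3.5 kg.
Tool frame: the origin (TCP) lies at the very end of the fingers, on their centre line; the grasp point (between the pads) lies 19 mm behind it; z points along the fingers, y is the direction in which the jaws open and shut (so a half turn about z gives the same grasp; the last joint's range is limited). The gripper opens to 85 mm and grips with 20 to 120 N. Pads are 22 mm wide; open, the fingers measure 114 mm over their backs; the gripper's body (76 mm by 85 mm) begins 54 mm behind the grasp point. The pads swing forward as they close: fully open they stand 13 mm farther back than shut.
Start: joints at [-1.251, 0.286, 1.577, -0, 1.279, -0.15], TCP at [0.306, -0.602, 0.231] pointing down, gripper open.
Joint ranges: [-2.77, 2.77], [-0.9, 2.22], [0.21, 2.48], [-1.53, 4.67], [0.24, 2.81], [-2.84, 2.84]. Speed limits (rad/s): [2.79, 2.79, 3.14, 3.14, 3.14, 3.14].

INTERFACE

Orientations are given as a unit quaternion [x, y, z, w].
In Python, from plant import get_state, vision, ctrl, cut_out gives the robot as it stands.
- The arm moves only by the tool jog_arm, never from a script. Its argument "commands" is text: rows parted by semicolons, each of 6 numbers parted by spaces: the shift along the world's x, y, z in m, then the turn, a rotation vector about the world's x, y, z in rad. A call has 1 to 20 rows; each row is the pose to reach, as a shift and turn from the pose commanded when the call began; what a row does not reach only later rows make up. A row lasts 1/8 s, in which the tool goes at most 62.5 mm and 10.7 degrees, less where a joint would pass 70% of its speed; a pose out of reach is approached as far as the arm can. A call with a gripper value outside its range is refused whole. "gripper" is the opening in per cent of the stroke, from 0 (shut) to 100 (fully open), set as the call begins (left out, the last holds). The fingers move at their own pace and stop on an object; "grip_force" is the grip in N (left out, the last holds). Time passes only in rows, so rows that repeat a pose let the fingers close. It gives the time, the measured TCP pose, the force and the opening at its end, in the units of the state.
- get_state(): the state, without advancing time (a new reading comes with each control period).
- vision.read_camera(name): name is "side" or "top"; returns a dict with "frame" (480x640x3 uint8, red, green, blue), "z_map" (480x640 float32, m along the optical axis (not along the pixel's ray), 0 where there is no reading), "fx", "fy", "cx", "cy" (pixels), "R" (3x3) and "t" (3): a world point X has camera coordinates R X + t. Camera axes: x right, y down, z forward; pixel columns grow to the right and rows downward; lengths in m; the calibration is good to about 2 mm. A picture is of the moment at which its call begins.
- ctrl.sign_off(): hands the job in, once; it reports no verdict.
Trained networks look in the newest picture that a camera, given by its name, has taken for a name from the list of things; names that differ only in an ending like _2 or _b are one class to them, and where a whole thing is asked for, a point or a joint stands for the part that bears it (a point fixed in the world has none). Each returns a list of dicts, best first, with "conf" (0 to 1); they miss things now and then, are a little off and sometimes report something else, mostly with a low value. They report only what shows in the picture. A call takes as long as a camera call.
- cut_out(camera, query): "pixels" (480x640 bool, what is visible of it) and "box" ([centre column, centre row, width, height] in pixels, round what is visible of it).
The state is a dict: "time": time; "qpos": joint angles; "dq": joint speeds; "joint_efforts": joint torques, N m; "eef_pos": TCP position; "tcp_rot": TCP orientation; "contact_force": force on the tool from outside, world axes, zero at the start; "wrist_torque": the same for the moment, N m; "opening": opening from 0.0 (shut) to 1.0 (fully open).
Only numpy, scipy, OpenCV 4.12 (cv2) and the standard library are available. Lean on these libraries where they do the work, as an engineer would, in place of code of your own. Each camera call takes 0.05 s, during which the arm holds its last target.

## Working session

There is one attempt and no reset: what is moved stays moved. The work goes in short steps, Python scripts to look and compute and a tool call to move; the robot and the scene stay as the last step left them, time stands still between calls to the robot, and variables do not carry over. Pictures are saved under pics/ and viewed, and the job is handed in when it is done.

Besides the shell and the picture viewer there is one more tool, called after "Call:" as a command line: name --argument value ..., lists and objects as JSON in quotes. jog_arm: Moves the arm, as the interface text tells. Its arguments: {"type":"object","properties":{"commands":{"type":"string"},"gripper":{"type":"number"},"grip_force":{"type":"number"}},"required":["commands"]}

```bash
mkdir -p pics; ls
cat > h.py <<'E'
import numpy as np, cv2
from plant import get_state, vision, ctrl, cut_out
def pts(im,mask):
    z=im["z_map"]; v,u=np.nonzero(mask&(z>0)); d=z[v,u]
    C=np.stack([(u-im["cx"])/im["fx"]*d,(v-im["cy"])/im["fy"]*d,d],1)
    return (C-im["t"])@np.asarray(im["R"])
E
python3 - <<'E'
from h import *
s=get_state(); print({k:np.round(v,3) for k,v in s.items()})
for c in("top","side"):
    im=vision.read_camera(c)
    cv2.imwrite(f"pics/{c}0.png",im["frame"][:,:,::-1])
    for n in("blue_top","green_top","red_top","yellow_top","jar","tin"):
        for r in cut_out(c,n)[:2]:
            P=pts(im,r["pixels"])
            if len(P)<5: print(c,n,r["conf"],"few");continue
            zt=np.percentile(P[:,2],97); T=P[P[:,2]>zt-0.006]
            print(c,n,round(r["conf"],2),np.round(r["box"],0),len(P),"ztop",round(zt,3),"mid",np.round((np.percentile(T,2,0)+np.percentile(T,98,0))/2,3),"lo",np.round(np.percentile(P,1,0),3),"hi",np.round(np.percentile(P,99,0),3))
E
```

```text
pics
{'time': np.float64(0.0), 'qpos': array([-1.251,  0.287,  1.578, -0.   ,  1.279, -0.15 ]), 'dq': array([ 0.   , -0.001,  0.001,  0.   , -0.001, -0.001]), 'joint_efforts': array([-1.0000e-03, -4.0599e+01, -2.9263e+01, -0.0000e+00,  6.0000e-03,
       -0.0000e+00]), 'eef_pos': array([ 0.305, -0.601,  0.23 ]), 'tcp_rot': array([ 0.973,  0.233, -0.   , -0.001]), 'contact_force': array([-0.15 ,  0.575,  1.033]), 'wrist_torque': array([ 0.007, -0.05 ,  0.011]), 'opening': np.float64(0.998)}
top blue_top 0.97 [138. 265.  30.  24.] 547 ztop 0.053 mid [0.554 0.302 0.051] lo [0.534 0.281 0.037] hi [0.576 0.321 0.054]
top green_top 0.94 [354. 274.  25.  20.] 452 ztop 0.053 mid [ 0.539 -0.072  0.051] lo [ 0.52  -0.092  0.046] hi [ 0.558 -0.052  0.054]
top red_top 0.78 [474. 282.  23.  25.] 517 ztop 0.053 mid [ 0.527 -0.287  0.051] lo [ 0.507 -0.307  0.037] hi [ 0.548 -0.266  0.054]
top yellow_top 0.91 [274. 257.  21.  21.] 404 ztop 0.053 mid [0.569 0.066 0.051] lo [0.55  0.047 0.047] hi [0.588 0.084 0.054]
top jar 0.83 [394. 160.  41.  48.] 1435 ztop 0.088 mid [ 0.746 -0.151  0.086] lo [ 0.
[... 510 characters left out ...]
9] lo [ 0.505 -0.304  0.035] hi [ 0.546 -0.261  0.051]
side yellow_top 0.73 [321. 280.  24.  18.] 388 ztop 0.051 mid [0.568 0.071 0.049] lo [0.547 0.051 0.035] hi [0.588 0.092 0.051]
side yellow_top 0.58 [338. 235.  21.  23.] 314 ztop 0.051 mid [ 0.537 -0.068  0.049] lo [ 0.516 -0.099  0.032] hi [ 0.559 -0.048  0.052]
side jar 0.92 [251. 205.  31.  45.] 1145 ztop 0.086 mid [ 0.743 -0.147  0.083] lo [ 0.712 -0.172  0.004] hi [ 0.772 -0.114  0.086]
side jar 0.7 [348. 182.  33.  30.] 720 ztop 0.05 mid [ 0.526 -0.283  0.048] lo [ 0.486 -0.302 -0.001] hi [ 0.565 -0.242  0.051]
side tin 0.85 [250. 288.  47.  59.] 2077 ztop 0.084 mid [0.69  0.108 0.082] lo [0.655 0.073 0.001] hi [0.724 0.144 0.085]
```

View pics/top0.png

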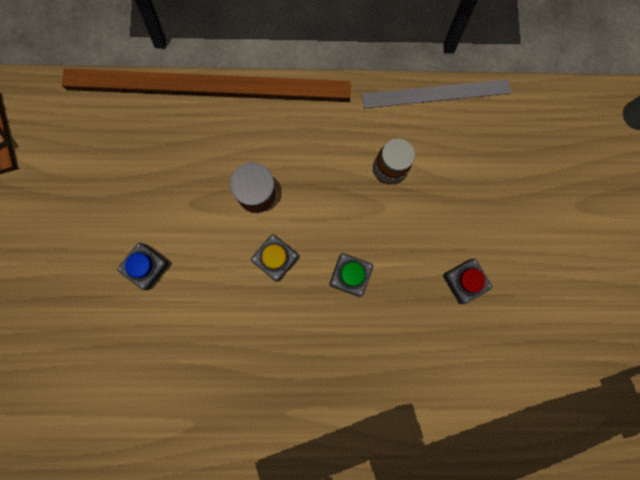

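View pics/side0.png

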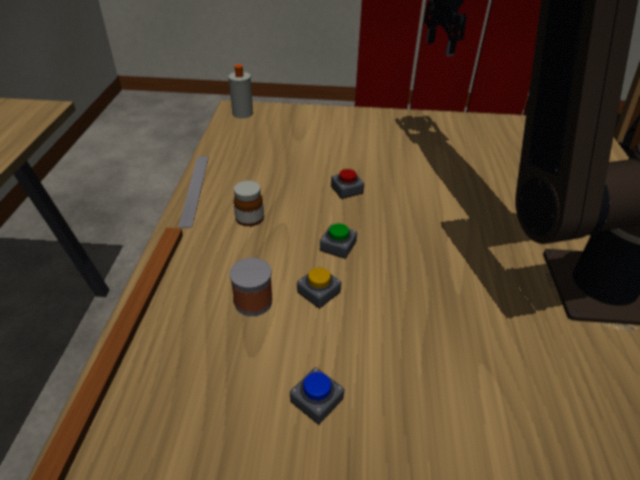

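The top view shows blue at (138,265), yellow at (274,257), green at (353,274) and red at (473,281), with the tin at (253,188) and the jar at (396,160). The side view agrees: blue at (317,385), green at (338,232). Cap tops measure 0.051 and 0.049 m against 0.050 expected, so the targets are blue (0.553, 0.304) and green (0.538, -0.070).

I'll shut the fingers and travel high to the blue cap.

Call:
jog_arm --commands "0.022 0.045 0 0 0 0;0.045 0.09 0 0 0 0;0.067 0.135 0 0 0 0;0.09 0.18 0 0 0 0;0.112 0.225 -0.01 0 0 0;0.134 0.27 -0.01 0 0 0;0.157 0.315 -0.02 0 0 0;0.18 0.36 -0.02 0 0 0;0.2 0.405 -0.03 0 0 0;0.22 0.45 -0.03 0 0 0;0.225 0.5 -0.04 0 0 0;0.23 0.55 -0.04 0 0 0;0.235 0.6 -0.05 0 0 0;0.238 0.65 -0.05 0 0 0;0.24 0.7 -0.06 0 0 0;0.243 0.75 -0.06 0 0 0;0.245 0.8 -0.07 0 0 0;0.247 0.85 -0.08 0 0 0;0.247 0.89 -0.09 0 0 0;0.247 0.906 -0.09 0 0 0" --gripper 0 --grip_force 20

```text
time: 3.2
eef_pos: [0.5516, 0.3059, 0.1403]
tcp_rot: [0.972, 0.234, -0.001, 0.0]
contact_force: [-0.3, -0.0, 0.6]
opening: -0.001
```

Call:
jog_arm --commands "0 0 0 0 0 0;0 0 0 0 0 0;0 0 0 0 0 0;0 0 0 0 0 0"

```text
time: 3.7
eef_pos: [0.5529, 0.3033, 0.1417]
tcp_rot: [0.973, 0.232, 0.0, 0.0]
contact_force: [-0.5, -0.1, -0.5]
opening: -0.005
```

Call:
jog_arm --commands "0 0 -0.02 0 0 0;0 0 -0.04 0 0 0;0 0 -0.06 0 0 0;0 0 -0.075 0 0 0;0 0 -0.08 0 0 0;0 0 -0.08 0 0 0;0 0 -0.08 0 0 0"

```text
time: 4.58
eef_pos: [0.5533, 0.3044, 0.0623]
tcp_rot: [0.973, 0.233, 0.001, -0.0]
contact_force: [-0.1, 0.9, -0.5]
opening: 0.0
```

Run:
```python
from h import *
fr=[]
for c in("top","side"):
    im=vision.read_camera(c)
    P=np.array([0.553,0.304,0.055]); q=im["R"]@P+im["t"]; u=int(im["fx"]*q[0]/q[2]+im["cx"]);v=int(im["fy"]*q[1]/q[2]+im["cy"])
    v0=min(max(v-50,0),380);u0=min(max(u-50,0),540)
    fr.append(cv2.resize(im["frame"][v0:v0+100,u0:u0+100,::-1],(400,400)))
cv2.imwrite("pics/b1.png",np.hstack(fr))
print(get_state()["contact_force"],get_state()["eef_pos"])
```

```text
[ 0.12092041  0.82276377 -0.0089435 ] [0.55324201 0.30441304 0.06238435]
```

View pics/b1.png

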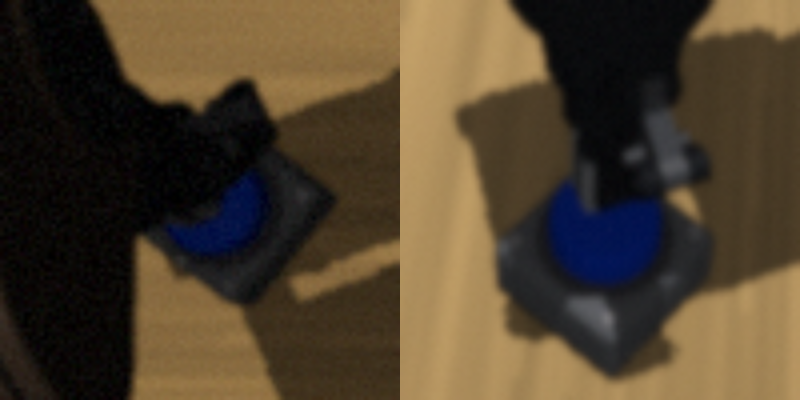

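The tip (right crop, about (595,205)) sits just above the blue cap and within about 2 mm of its centre. I'll press in small steps.

Call:
jog_arm --commands "0 0 -0.004 0 0 0;0 0 -0.008 0 0 0;0 0 -0.01 0 0 0;0 0 -0.012 0 0 0;0 0 -0.014 0 0 0;0 0 -0.014 0 0 0;0 0 -0.014 0 0 0"

```text
time: 5.55
eef_pos: [0.5525, 0.3041, 0.0475]
tcp_rot: [0.973, 0.233, -0.0, 0.0]
contact_force: [-2.2, -0.7, 3.4]
opening: -0.002
```

Call:
jog_arm --commands "0 0 -0.001 0 0 0;0 0 -0.002 0 0 0;0 0 -0.002 0 0 0;0 0 -0.002 0 0 0"

```text
time: 6.05
eef_pos: [0.5526, 0.3042, 0.0454]
tcp_rot: [0.973, 0.233, -0.0, -0.0]
contact_force: [-2.3, -1.9, 3.8]
opening: -0.0
```

Call:
jog_arm --commands "0 0 -0.001 0 0 0;0 0 -0.002 0 0 0;0 0 -0.002 0 0 0;0 0 -0.002 0 0 0"

```text
time: 6.55
eef_pos: [0.5527, 0.3042, 0.0435]
tcp_rot: [0.973, 0.233, 0.0, -0.0]
contact_force: [-3.7, -1.4, 4.9]
opening: -0.006
```

Run:
```python
from h import *
for i in range(3):
    vision.read_camera("side"); s=get_state(); print(np.round(s["contact_force"],2),np.round(s["eef_pos"],4))
```

```text
[-3.24 -0.61  4.74] [0.5526 0.3042 0.0435]
[-3.59 -0.9   4.96] [0.5526 0.3042 0.0434]
[-2.77 -1.78  5.79] [0.5526 0.3042 0.0434]
```

Call:
jog_arm --commands "-0.0003 -0.0001 -0.0006 0 0 0;-0.0003 -0.0001 -0.0012 0 0 0;-0.0003 -0.0001 -0.0012 0 0 0;-0.0003 -0.0001 -0.0012 0 0 0"

```text
time: 7.2
eef_pos: [0.5526, 0.3042, 0.0425]
tcp_rot: [0.973, 0.233, 0.0, -0.0]
contact_force: [-2.5, -1.2, 5.6]
opening: 0.0
```

Run:
```python
from h import *
for i in range(2):
    vision.read_camera("side"); s=get_state(); print(np.round(s["contact_force"],2),np.round(s["eef_pos"],4))
```

```text
[-2.67 -0.74  5.64] [0.5526 0.3042 0.0425]
[-2.63 -0.8   5.97] [0.5526 0.3042 0.0425]
```

Force is 5.7 N and depth about 7.5 mm, which fits the spring law and is past half travel. Lifting off now.

Call:
jog_arm --commands "0 0 0.003 0 0 0;0 0 0.006 0 0 0;0 0 0.01 0 0 0;0 0 0.018 0 0 0;0 0 0.035 0 0 0;0 0 0.06 0 0 0;0 0 0.085 0 0 0;0 0 0.098 0 0 0;-0.001 -0.03 0.098 0 0 0;-0.002 -0.075 0.098 0 0 0;-0.004 -0.12 0.098 0 0 0;-0.006 -0.165 0.098 0 0 0;-0.008 -0.21 0.098 0 0 0;-0.01 -0.255 0.098 0 0 0;-0.012 -0.3 0.098 0 0 0;-0.014 -0.34 0.098 0 0 0;-0.015 -0.36 0.098 0 0 0;-0.015 -0.374 0.098 0 0 0;-0.015 -0.374 0.098 0 0 0;-0.015 -0.374 0.098 0 0 0"

```text
time: 9.8
eef_pos: [0.5373, -0.069, 0.14]
tcp_rot: [0.972, 0.233, -0.0, -0.0]
contact_force: [0.4, -0.0, -0.0]
opening: -0.003
```

Run:
```python
from h import *
s=get_state(); print(np.round(s["contact_force"],2),np.round(s["eef_pos"],4))
for c in("top","side"):
    im=vision.read_camera(c); cv2.imwrite(f"pics/{c}2.png",im["frame"][:,:,::-1])
    for n in("blue_top","green_top"):
        for r in cut_out(c,n)[:1]:
            P=pts(im,r["pixels"]); zt=np.percentile(P[:,2],97); T=P[P[:,2]>zt-0.006]
            print(c,n,round(r["conf"],2),np.round(r["box"],0),len(P),"ztop",round(zt,4),np.round((np.percentile(T,2,0)+np.percentile(T,98,0))/2,4))
```

```text
[ 0.44 -0.01 -0.04] [ 0.5373 -0.069   0.14  ]
top blue_top 0.55 [139. 266.  30.  24.] 557 ztop 0.0532 [0.5548 0.3019 0.0506]
top green_top 0.63 [354. 287.  24.   6.] 102 ztop 0.0517 [ 0.5121 -0.0538  0.2079]
side green_top 0.85 [339. 231.  21.  11.] 259 ztop 0.0512 [ 0.5361 -0.0662  0.0486]
```

View pics/side2.png

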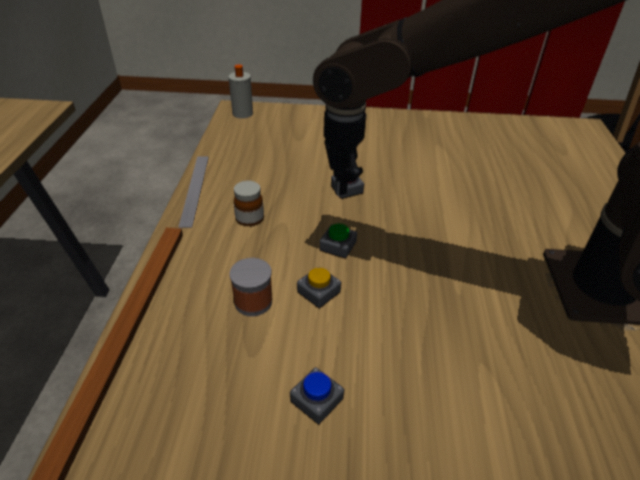

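The blue switch at (317,385) has its cap back up (0.053, the same as before pressing) and hasn't moved. The hand is above green at (338,232). I'll lower it and press green the same way.

Call:
jog_arm --commands "0 0 -0.02 0 0 0;0 0 -0.04 0 0 0;0 0 -0.06 0 0 0;0 0 -0.075 0 0 0;0 0 -0.08 0 0 0;0 0 -0.08 0 0 0;0 0 -0.08 0 0 0"

```text
time: 10.98
eef_pos: [0.538, -0.0701, 0.061]
tcp_rot: [0.973, 0.233, 0.001, 0.0]
contact_force: [-0.1, -0.5, -0.4]
opening: -0.0
```

Run:
```python
from h import *
fr=[]
for c in("top","side"):
    im=vision.read_camera(c)
    P=np.array([0.538,-0.07,0.06]); q=im["R"]@P+im["t"]; u=int(im["fx"]*q[0]/q[2]+im["cx"]);v=int(im["fy"]*q[1]/q[2]+im["cy"])
    fr.append(cv2.resize(im["frame"][v-40:v+40,u-40:u+40,::-1],(400,400)))
cv2.imwrite("pics/g1.png",np.hstack(fr))
s=get_state();print(s["contact_force"],s["eef_pos"])
```

```text
[ 0.01791508 -0.30023776  0.41972448] [ 0.53791537 -0.07012459  0.06097683]
```

View pics/g1.png

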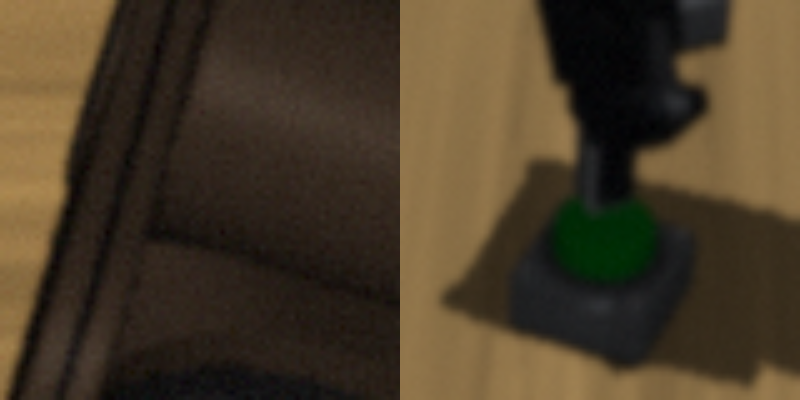

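The side crop shows the tip at (605,205), centred over the green cap.

Call:
jog_arm --commands "0 0 -0.004 0 0 0;0 0 -0.008 0 0 0;0 0 -0.01 0 0 0;0 0 -0.012 0 0 0;0 0 -0.013 0 0 0;0 0 -0.014 0 0 0;0 0 -0.014 0 0 0;0 0 -0.014 0 0 0"

```text
time: 12.08
eef_pos: [0.5373, -0.0699, 0.0462]
tcp_rot: [0.973, 0.233, -0.0, -0.0]
contact_force: [-3.4, 0.9, 3.8]
opening: -0.0
```

Call:
jog_arm --commands "-0.0002 0 -0.001 0 0 0;-0.0002 0 -0.002 0 0 0;-0.0002 0 -0.003 0 0 0;-0.0002 0 -0.0035 0 0 0;-0.0002 0 -0.0035 0 0 0;-0.0002 0 -0.0035 0 0 0"

```text
time: 12.82
eef_pos: [0.5373, -0.0699, 0.0429]
tcp_rot: [0.973, 0.233, 0.0, 0.0]
contact_force: [-2.5, 1.1, 5.1]
opening: -0.007
```

Run:
```python
from h import *
for i in range(3):
    vision.read_camera("side"); s=get_state(); print(np.round(s["contact_force"],2),np.round(s["eef_pos"],4))
```

```text
[-3.12  0.56  5.26] [ 0.5373 -0.0699  0.0429]
[-3.16  0.52  6.21] [ 0.5373 -0.0699  0.0428]
[-2.05  0.9   5.86] [ 0.5373 -0.07    0.0429]
```

Green is at about 5.6 N and 7.1 mm depth. Releasing and withdrawing.

Call:
jog_arm --commands "0 0 0.003 0 0 0;0 0 0.006 0 0 0;0 0 0.01 0 0 0;0 0 0.018 0 0 0;0 0 0.035 0 0 0;0 0 0.06 0 0 0;0 0 0.1 0 0 0;0 0 0.14 0 0 0;0 0 0.17 0 0 0;-0.02 -0.03 0.18 0 0 0;-0.04 -0.075 0.19 0 0 0;-0.06 -0.12 0.19 0 0 0;-0.08 -0.165 0.19 0 0 0;-0.1 -0.21 0.19 0 0 0;-0.12 -0.255 0.19 0 0 0;-0.14 -0.3 0.19 0 0 0;-0.16 -0.345 0.19 0 0 0;-0.18 -0.39 0.19 0 0 0;-0.2 -0.43 0.19 0 0 0;-0.21 -0.46 0.19 0 0 0"

```text
time: 15.48
eef_pos: [0.3258, -0.5318, 0.2339]
tcp_rot: [0.973, 0.232, 0.0, 0.001]
contact_force: [0.8, 0.6, 0.3]
opening: 0.002
```

Call:
jog_arm --commands "0 -0.03 0 0 0 0;0 -0.05 0 0 0 0;0 -0.05 0 0 0 0;0 -0.05 0 0 0 0"

```text
time: 15.98
eef_pos: [0.3272, -0.5793, 0.2331]
tcp_rot: [0.973, 0.233, 0.0, -0.0]
contact_force: [-0.9, -0.0, -0.1]
opening: 0.001
```

Run:
```python
from h import *
s=get_state(); print(s["time"],np.round(s["contact_force"],2),np.round(s["eef_pos"],4))
for c in("top","side"):
    im=vision.read_camera(c); cv2.imwrite(f"pics/{c}3.png",im["frame"][:,:,::-1])
    for n in("blue_top","green_top","red_top","yellow_top","jar","tin"):
        for r in cut_out(c,n)[:1]:
            P=pts(im,r["pixels"]); zt=np.percentile(P[:,2],97); T=P[P[:,2]>zt-0.006]
            print(c,n,round(r["conf"],2),np.round(r["box"],0),len(P),"ztop",round(zt,4),np.round((np.percentile(T,2,0)+np.percentile(T,98,0))/2,4))
a,b=[cv2.imread(f"pics/top{k}.png") for k in(0,3)]
cv2.imwrite("pics/d.png",np.vstack([a[140:310,100:500],b[140:310,100:500]]))
```

```text
15.975 [-0.95 -0.01 -0.12] [ 0.3272 -0.5793  0.2331]
top blue_top 0.74 [141. 264.  27.  24.] 518 ztop 0.0532 [0.5547 0.3019 0.0507]
top green_top 0.62 [356. 273.  24.  23.] 481 ztop 0.0532 [ 0.5388 -0.0723  0.0506]
top red_top 0.62 [144. 266.  50.  47.] 1425 ztop 0.0525 [0.5548 0.3021 0.0505]
top yellow_top 0.86 [272. 257.  21.  22.] 458 ztop 0.0534 [0.5697 0.0673 0.0507]
top tin 0.51 [144. 265.  49.  48.] 1416 ztop 0.0525 [0.5548 0.3021 0.0505]
side blue_top 0.68 [316. 387.  27.  26.] 607 ztop 0.0512 [0.5525 0.3072 0.0489]
side green_top 0.69 [348. 184.  32.  34.] 759 ztop 0.0505 [ 0.5255 -0.2831  0.0482]
side red_top 0.7 [350. 178.  18.  17.] 192 ztop 0.0513 [ 0.525  -0.2828  0.0487]
side jar 0.71 [339. 242.  37.  38.] 957 ztop 0.0505 [ 0.5374 -0.0675  0.0488]
side tin 0.64 [251. 288.  44.  57.] 2097 ztop 0.0839 [0.6905 0.1082 0.082 ]
```

View pics/d.png

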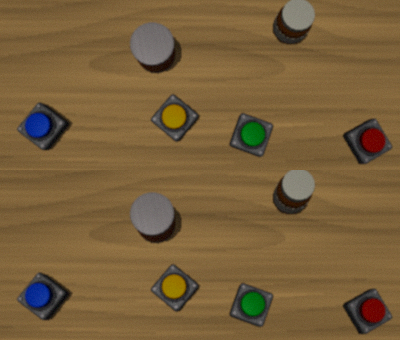

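The before (upper) and after (lower) crops match for every object: blue (38,125)/(38,295), green (252,134)/(252,304). Both caps are up and the hand is clear, so I'm handing in.

```bash
python3 -c "
from plant import ctrl
print(ctrl.sign_off())"
```

```text
the job is handed in; nothing more can be done
None
```

I pressed the blue cap and then the green cap with the shut fingertips, let each come back up, drew the hand clear, and handed the job in at about 16 s.

| Cap | Press depth | Vertical force |
|---|---|---|
| Blue | about 7.5 mm | about 5.7 N |
| Green | about 7.1 mm | about 5.6 N |

Both depths are past the 5 mm switching point and short of the 10 mm stop, and the forces fit the given spring. The depths come from the measured TCP height against a cap top at 0.050 m, since the cap joints can't be read directly.

- **Final check:** both caps are back at their starting height and both switches stand within 1 mm of where they were. The before and after top pictures show no visible change in red, yellow, the jar or the tin. The hand is clear, with only sensor noise on the force reading.
- **Sideways force:** about 3 N pushed sideways on the caps during the presses. I eased the tool back slightly, and neither switch moved.
- **Disagreements:** in the last pictures the networks gave wrong matches, all at 0.51–0.71 confidence: red and tin on the blue switch (top), green on the red switch and jar on the green one (side). I set those aside after comparing the top pictures. The two cameras also differ by 2–5 mm in position, so I aimed at their average. For blue I used the top view shifted by the usual camera difference, because the side view missed it at first.

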